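# Pack the service box under the basin and set the heater

## Robot

A 6-joint arm with a two-finger parallel gripper is mounted at the origin on the work surface. World frame = base frame: x ahead of the robot, y to its left, z up, the work surface at z = 0. Lengths are in m, angles in rad, forces in N, time in s.
With the tool pointing down it reaches from about 0.3 to 0.875 m from the base axis. Payload 4.2 kg.
Tool frame: the origin (TCP) lies between the finger pads; the fingertips stand 14 mm ahead of it and the grasp point (between the pads) lies 5 mm behind it; z points along the fingers, y is the direction in which the jaws open and shut (so a half turn about z gives the same grasp; the last joint's range is limited). The gripper opens to 85 mm and grips with 20 to 120 N. Pads are 22 mm wide; open, the fingers measure 114 mm over their backs; the gripper's body (76 mm by 85 mm) begins 54 mm behind the grasp point. The pads swing forward as they close: fully open they stand 13 mm farther back than shut.
Start: joints at [-1.266, 0.32, 1.565, -0, 1.257, -0.02], TCP at [0.183, -0.545, 0.245] pointing down, gripper open.
Joint ranges: [-3.11, 3.11], [-0.84, 2.01], [0.21, 2.61], [-1.34, 4.49], [0.05, 2.63], [-2.56, 2.56]. Speed limits (rad/s): [2.57, 2.57, 3.14, 3.14, 3.14, 3.14].

## Interface

Orientations are given as a rotation vector (axis times angle).
In Python, from bench import get_state, grab_frame, hand_in gives the robot as it stands.
- The arm moves only by the shell command python3 -m creep 'ROWS' [OPENING] [FORCE]. ROWS is JSON, a list of rows, each an object with "translation": the shift along the tool's x, y, z in mm, a list of three; "roll": the turn about the tool's z in degrees. A call has exactly 10 rows; each row is the pose to reach, as a shift and turn from the pose commanded when the call began, along the tool's axes at that moment; what a row does not reach only later rows make up. A row lasts 1/8 s, in which the tool goes at most 62.5 mm and 10.7 degrees, less where a joint would pass 70% of its speed; a pose out of reach is approached as far as the arm can. A call with a gripper value outside its range is refused whole. OPENING is the gripper command: -1 is fully open, 1 is shut, values between are in proportion, set as the call begins (- or left out, the last holds). The fingers move at their own pace and stop on an object; FORCE is the grip in N (left out, the last holds). Time passes only in rows, so rows that repeat a pose let the fingers close, or fill a call up. It gives the time, the measured TCP pose, the force and the opening at its end, in the units of the state.
- get_state(): the state, without advancing time (a new reading comes with each control period).
- grab_frame(name): name is "scene" or "top"; returns a dict with "frame" (384x512x3 uint8, red, green, blue), "z_map" (384x512 float32, m along the optical axis (not along the pixel's ray), 0 where there is no reading), "mtx" (3x3 intrinsics, pixels), "rvec" (rotation vector, rad) and "tvec" (3), from world to camera coordinates, as OpenCV has them. Camera axes: x right, y down, z forward; pixel columns grow to the right and rows downward; lengths in m; the calibration is good to about 2 mm. A picture is of the moment at which its call begins.
- hand_in(): hands the job in, once; it reports no verdict.
The state is a dict: "t": time; "q": joint angles; "qd": joint speeds; "joint_efforts": joint torques, N m; "ee_pos": TCP position; "orientation": TCP orientation; "contact_force": force on the tool from outside, world axes, zero at the start; "moment": the same for the moment, N m; "opening": finger opening in m.
Only numpy, scipy, OpenCV 4.12 (cv2) and the standard library are available. Lean on these libraries where they do the work, as an engineer would, in place of code of your own. Each camera call takes 0.05 s, during which the arm holds its last target. There are 200 camera calls.

## Task

Finish the water-heater service: swing the red top tray of the blue box up and fully back, pack every spare lying on the boards (of the brass coupling, orange washer box, green-banded carton and white leak alarm, whichever are there) into the compartment underneath, and lower the tray fully shut again. The hex key case belongs in the red tray and must end up inside it, and the heater's dial must end with its white pointer on the red mark. Leave the pot, funnel, soap bottle and tin where they stand.

Things in the scene. Friction and masses are not known exactly. Their poses are not given: they have to be found in the camera images.
- kit: Blue steel cantilever service box, fixed: outer 170 (x) x 340 (y) x 75 mm high, walls and floor 5 mm; compartment inside 160 x 330 x 70 mm deep, covered completely by the shut red tray. Origin at the centre of its underside; x points away from the robot (the way the tray swings open), y along its length, z up.
- tray_arm (a joint): Swing q (rad) of the parallel arms (130 mm between pins) that carry the red tray: 0 = shut, 1.745 = fully open at the stop. The tray stays level; from shut, every point of it has moved 0.130*(cos 25deg - cos(25deg+q)) m along the box's x and 0.130*(sin(25deg+q) - sin 25deg) m up. No spring or latch: under its own weight it falls shut below q = 1.13 and falls open above.
- tray_handle (a point): Middle of the red tray's black handle bar: 110 mm long along the box's y, 12 x 12 mm in section, a post 10 mm thick at each end; 50 mm from the tray's centre towards the box's -x, 26 mm above the tray's rim; clear below down to the tray floor. Tray shut: 138 mm above the boards. Axes parallel to the box's.
- tray_floor (a point): Centre of the inner floor of the red tray (open on top, 0.35 kg, inner 162 x 332 mm, walls rise 31 mm above this floor, underside 4 mm below it). Axes parallel to the box's. Shut: 81 mm above the boards. Fully open: 192 mm back and 51 mm up.
- ctlbox: White plastic control box of the water heater, fixed: 120 x 120 x 50 mm, origin at the centre of its underside, z up. The dial is on its top, at its centre.
- dial (a joint): Thermostat dial angle, rad, range 0 to 4.8, growing clockwise seen from above; stays where it is left (light friction, about 0.04 N m).
- dial_grip (a point): Point on the dial's vertical axis at the height to grip, 77 mm above the boards. The black grip bar is 60 mm long, 18 mm wide, its top is 89 mm and its foot 61 mm above the boards, above a black disc of radius 36 mm. x points along the bar to the white pointer, z up.
- dial_pointer (a point): Outer end of the white pointer of the dial, 46 mm from its axis, 56 mm above the boards.
- mark_tip (a point): Inner end of the red set mark on the scale round the dial, 46 mm from the dial's axis and at the pointer's height; when the dial is set the pointer's end is here. It stays put during a run.
- coupling_mid (a point): Spare: brass pipe coupling with two hexagon nuts, 85 x 37 x 37 mm, lying. Origin of this point: its centre, half-way up as it lies; x along its length, z up.
- washers_mid (a point): Spare: orange plastic washer box with a clear top, 100 x 42 x 32 mm high. Origin of this point: its centre, half-way up as it lies; x along its length, z up.
- carton_mid (a point): Spare: cardboard carton with a green band (tap cartridge), 90 x 40 x 40 mm. Origin of this point: its centre, half-way up as it lies; x along its length, z up.
- alarm_mid (a point): Spare: white plastic leak alarm with a red button, 95 x 40 x 30 mm high. Origin of this point: its centre, half-way up as it lies; x along its length, z up.
- hexcase_mid (a point): Steel hex keys in a black plastic case with a yellow strap, 110 x 42 x 26 mm high, always present. Origin of this point: its centre, half-way up as it lies; x along its length, z up.
- pot: Small terracotta-coloured ceramic pot, rim radius 36 mm, 50 mm tall, loose, standing among the spares; leave it alone. Origin at the centre of its underside.
- funnel: Red plastic funnel standing mouth down, radius 55 mm, 115 mm tall, loose; leave alone. Origin at the centre of its underside.
- soap: Green soap bottle, radius 30 mm, 170 mm tall, loose; leave alone. Origin at the centre of its underside.
- tin: Tin with yellow label, radius 36 mm, 90 mm tall, loose; leave alone. Origin at the centre of its underside.

How it is judged:
By the outcome, as a careful person would: the job done as asked, in the order asked, and still so for the second after the job is handed in, with the robot touching nothing.
Of coupling, washers, carton, alarm only 2 to 4 are there at a start; the rules pass over those that are not, and their reading is None.
At some moment in a run one of coupling, washers, carton, alarm, hexcase may be knocked a few centimetres aside while the robot is not near it.
Once in a run the grip may slacken for a moment while it holds something.
It also fails if it takes over 210 s, if anything falls off the work surface, if the arm or the gripper's body presses on something with over 40 N, if the wrist force passes 120 N, or if a joint passes its speed limit or range.

## Working session

There is one attempt and no reset: what is moved stays moved. The work goes in short steps, Python scripts to look and compute and a shell command to move; the robot and the scene stay as the last step left them, time stands still between calls to the robot, and variables do not carry over. Pictures are saved under pics/ and viewed, about 12 in all and at most 16, crops included, and the job is handed in when it is done.

```bash
ls; mkdir -p pics; python3 - <<'E'
from bench import *
import cv2
print(get_state())
for n in("scene","top"):
    f=grab_frame(n);cv2.imwrite(f"pics/{n}0.png",f["frame"][:,:,::-1]);print(n,f["mtx"].tolist(),f["rvec"],f["tvec"])
E
```

```text
pics
{'t': 0.0, 'q': array([-1.26603094e+00,  3.20301096e-01,  1.56568546e+00, -2.25270808e-05,
        1.25741367e+00, -2.00266720e-02]), 'qd': array([-2.09587134e-03, -1.01381251e-03,  1.43660419e-03, -1.81288049e-03,
       -3.21619464e-06, -1.03547294e-03]), 'joint_efforts': array([ 1.44998794e-03, -4.15515554e+01, -2.34158832e+01,  2.04111252e-04,
        7.97226210e-03,  1.94579883e-05]), 'ee_pos': array([ 0.18333123, -0.5445053 ,  0.24447447]), 'orientation': array([-3.09849330e+00, -5.07664639e-01,  4.35932718e-04]), 'contact_force': array([-0.35806125, -0.60239264,  0.18123105]), 'moment': array([ 0.01155003, -0.02540743, -0.0232778 ]), 'opening': 0.08524653897127535}
scene [[397.0496834272343, 0.0, 263.9821914560417], [0.0, 397.0496834272343, 192.02925417375653], [0.0, 0.0, 1.0]] [ 2.1837171   1.42889209 -0.43154428] [-0.24200961 -0.42474259  1.92076096]
top [[437.64264353597304, 0.0, 259.41090231245124], [0.0, 437.64264353597304, 194.53046005039178], [0.0, 0.0, 1.0]] [ 2.1487486  -2.09880468  0.20025334] [-0.02501731  0.61928918  1.50292971]
```

View pics/scene0.png

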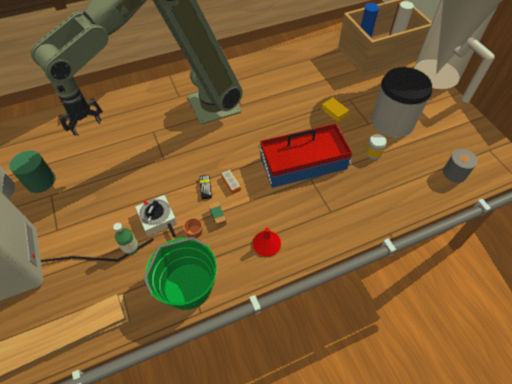

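View pics/top0.png

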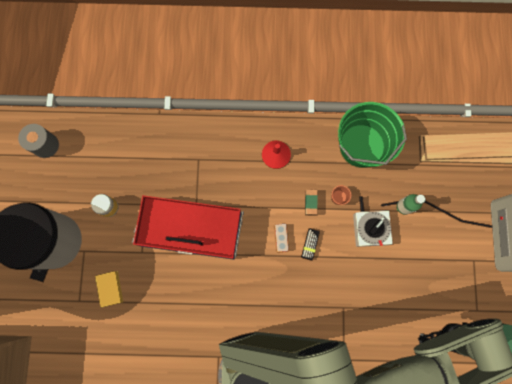

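Scene: the red tray sits on the blue box at top(188,227), the hex case at (311,243), the carton at (311,202), a pale item at (281,237), the pot at (341,195) and the dial box at (374,228). I'll zoom in next.

```bash
cat > h.py <<'E'
import numpy as np,cv2
from bench import *
from scipy.spatial.transform import Rotation as R
def cast(f,uv,z):
    "pixels -> world points on plane z"
    Rm=cv2.Rodrigues(f["rvec"])[0]; c=-Rm.T@np.ravel(f["tvec"])
    uv=np.atleast_2d(uv).astype(float); d=np.c_[uv,np.ones(len(uv))]@np.linalg.inv(f["mtx"]).T@Rm
    return c+d*((z-c[2])/d[:,2])[:,None]
def cloud(f):
    "world xyz per pixel from depth"
    Rm=cv2.Rodrigues(f["rvec"])[0]; h,w=f["z_map"].shape
    u,v=np.meshgrid(np.arange(w),np.arange(h)); d=np.dstack([u,v,np.ones_like(u)])@np.linalg.inv(f["mtx"]).T
    return (d*f["z_map"][...,None]-np.ravel(f["tvec"]))@Rm
def blobs(P,zlo,zhi,xlim,ylim,amin=25):
    m=((P[...,2]>zlo)&(P[...,2]<zhi)&(P[...,0]>xlim[0])&(P[...,0]<xlim[1])&(P[...,1]>ylim[0])&(P[...,1]<ylim[1])).astype(np.uint8)
    n,l,s,c=cv2.connectedComponentsWithStats(m,connectivity=4)
    for i in range(1,n):
        if s[i,4]<amin: continue
        p=P[l==i]; (cx,cy),(w,h),a=cv2.minAreaRect((p[:,:2]*1000).astype(np.float32))
        if w<h: w,h,a=h,w,a+90
        print("px",c[i].round(),"n",s[i,4],"xy",round(cx,1),round(cy,1),"LxW",round(w),round(h),"ang",round((a+90)%180-90,1),"z",np.percentile(p[:,2],[50,95]).round(3))
def move(dxy_z,yaw=0):
    pass
def totool(target):
    "mm shift in tool axes from current measured pose to world target (m)"
    s=get_state(); return R.from_rotvec(s["orientation"]).inv().apply(np.array(target)-s["ee_pos"])*1000
E
sed -i '/^def move/,+1d' h.py
python3 - <<'E'
from h import *
f=grab_frame("top");P=cloud(f)
print("board z",np.percentile(P[170:260,245:270,2],[5,50,95]))
blobs(P,.012,.3,(.3,.9),(-.5,.55))
cv2.imwrite("pics/c1.png",cv2.resize(f["frame"][170:270,240:430,::-1],None,fx=4.2,fy=4.2,interpolation=cv2.INTER_CUBIC))
E
```

```text
board z [-0.0053922   0.00068114  0.00687558]
px [377. 141.] n 1444 xy 806.0 -387.8 LxW 224 188 ang 89.9 z [0.104 0.156]
px [276. 154.] n 585 xy 783.6 -68.6 LxW 105 102 ang -72.0 z [0.032 0.092]
px [342. 194.] n 173 xy 627.8 -302.7 LxW 70 68 ang -30.4 z [0.041 0.054]
px [311. 202.] n 295 xy 602.4 -196.3 LxW 91 39 ang -0.2 z [0.04  0.046]
px [107. 205.] n 367 xy 569.2 526.9 LxW 70 46 ang 0.5 z [0.085 0.095]
px [188. 227.] n 5264 xy 493.7 234.1 LxW 360 175 ang 83.5 z [0.082 0.114]
px [372. 227.] n 1288 xy 540.2 -414.6 LxW 182 121 ang 4.1 z [0.052 0.087]
px [281. 237.] n 328 xy 472.0 -91.8 LxW 100 42 ang 5.7 z [0.032 0.038]
px [310. 244.] n 367 xy 452.0 -196.6 LxW 110 42 ang -14.2 z [0.023 0.03 ]
px [108. 278.] n 210 xy 319.8 515.1 LxW 69 38 ang -87.9 z [0.035 0.042]
```

View pics/c1.png

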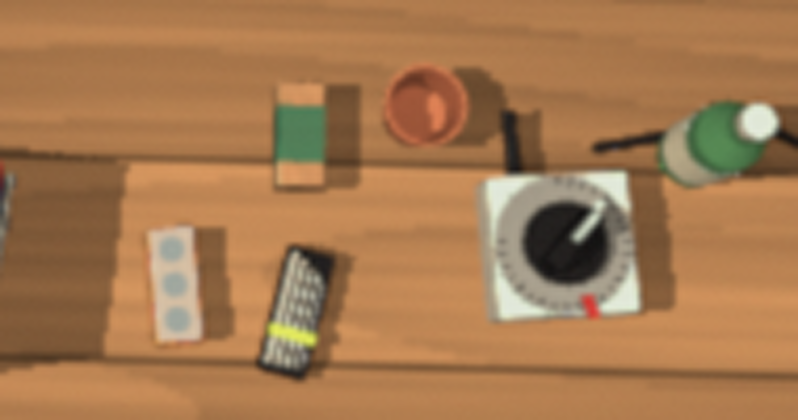

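Crop: washer box at crop (175,285), carton (301,135), hex case (296,312), pot (425,105). The dial is at (567,243), with its white pointer to the upper right at (603,205) and the red mark at the bottom (591,307). So only two spares are present, washers and carton.

```bash
python3 - <<'E'
from h import *
for n in("top","scene"):
    f=grab_frame(n);P=cloud(f);print(n)
    blobs(P,.100,.119,(.36,.62),(.0,.45)); blobs(P,.128,.15,(.36,.62),(.0,.45),8)
    hsv=cv2.cvtColor(f["frame"],cv2.COLOR_RGB2HSV)
    # red mark near ctlbox
    near=(abs(P[...,0]-.54)<.1)&(abs(P[...,1]+.41)<.1)
    red=near&((hsv[...,0]<8)|(hsv[...,0]>172))&(hsv[...,1]>150)
    dark=near&(hsv[...,2]<60)&(P[...,2]>.045)
    for nm,m,z in(("red",red,.054),("dark",dark,.061)):
        uv=np.argwhere(m)[:,::-1]; print(nm,len(uv),cast(f,uv,z).mean(0).round(4))
    body=near&(P[...,2]>.044)&(P[...,2]<.058)
    blobs(P,.043,.058,(.44,.63),(-.49,-.33))
    blobs(P,.080,.095,(.44,.63),(-.47,-.33),8)
    k=np.argwhere(near&(hsv[...,1]<60)&(hsv[...,2]>150))
    if n=="top":
        g=f["frame"][200:256,346:402,::-1]; cv2.imwrite("pics/d1.png",cv2.resize(g,None,fx=10,fy=10,interpolation=cv2.INTER_CUBIC))
E
```

```text
top
px [149. 218.] n 235 xy 505.9 327.0 LxW 171 160 ang -7.0 z [0.111 0.116]
px [220. 211.] n 125 xy 555.1 127.7 LxW 201 83 ang 55.7 z [0.111 0.116]
px [198. 253.] n 81 xy 406.2 188.9 LxW 207 4 ang 83.3 z [0.113 0.117]
px [183. 240.] n 132 xy 445.3 238.3 LxW 119 12 ang 83.5 z [0.143 0.149]
red 12 [ 0.4574 -0.4383  0.054 ]
dark 252 [ 0.5096 -0.4153  0.061 ]
px [373. 228.] n 800 xy 510.2 -417.0 LxW 122 122 ang 4.2 z [0.051 0.056]
px [376. 227.] n 92 xy 511.4 -416.9 LxW 61 18 ang -40.2 z [0.088 0.094]
scene
px [307. 150.] n 459 xy 496.5 231.5 LxW 346 180 ang 83.9 z [0.109 0.116]
px [301. 134.] n 99 xy 446.0 235.0 LxW 120 18 ang 82.4 z [0.141 0.147]
red 10 [ 0.4594 -0.4397  0.054 ]
dark 188 [ 0.5139 -0.4164  0.061 ]
px [154. 214.] n 597 xy 512.6 -421.6 LxW 125 120 ang 4.3 z [0.05  0.055]
px [152. 207.] n 75 xy 513.8 -421.7 LxW 60 21 ang -38.3 z [0.088 0.092]
```

View pics/d1.png

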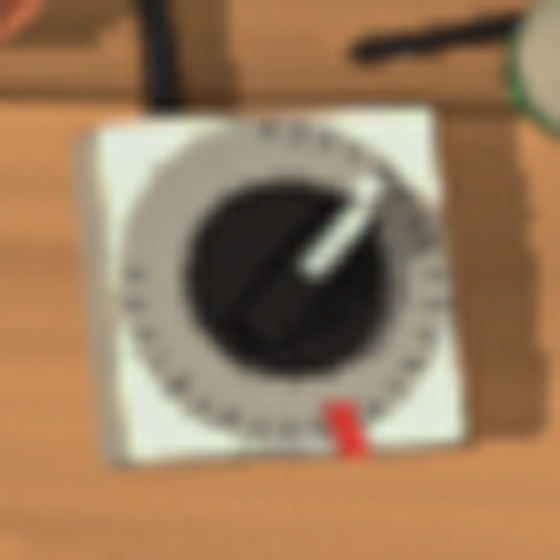

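The tick gap is at the upper left, so the dial turns clockwise by about 118° from the pointer (-40°) to the mark (about -158°). Kit centre is ≈ (495.5, 231.5) mm with yaw -6.5°. Moving to the handle.

```bash
cat >> h.py <<'E'
def plan(x,y,z,jaw=None):
    "print tool-axes shift (mm) and roll (deg) to put TCP at world mm x,y,z with jaw line at angle jaw (deg, mod 180)"
    s=get_state(); T=R.from_rotvec(s["orientation"]).as_matrix()
    d=T.T@(np.array([x,y,z])-s["ee_pos"]*1000); r=0
    cur=np.degrees(np.arctan2(T[1,1],T[0,1]))
    if jaw is not None: r=-((jaw-cur+90)%180-90)
    print("t",round(s["t"],2),"tcp",(s["ee_pos"]*1000).round(1),"jaw",round(cur,1),"tilt",T[:,2].round(3),"q6",s["q"][5].round(2),"F",s["contact_force"].round(1),"open",(s["opening"]*1000).round(1))
    print("shift",d.round(1),"roll",round(r,1))
E
r='{"translation":[498,-657,0],"roll":-65}'
python3 -m creep '[{"translation":[498,-657,0],"roll":-10},{"translation":[498,-657,0],"roll":-20},{"translation":[498,-657,0],"roll":-30},{"translation":[498,-657,0],"roll":-40},{"translation":[498,-657,0],"roll":-50},{"translation":[498,-657,0],"roll":-60},{"translation":[498,-657,0],"roll":-65},{"translation":[498,-657,0],"roll":-65},{"translation":[498,-657,0],"roll":-65},{"translation":[498,-657,0],"roll":-65}]' 0.1 40
python3 -c "
from h import *
plan(445.5,236.8,200,-6.5)"
```

```text
t: 1.5
ee_pos: [0.3827, 0.0497, 0.2456]
orientation: [2.34, 2.094, 0.001]
contact_force: [0.8, -0.7, -0.2]
opening: 0.0382Traceback (most recent call last):
  File "<string>", line 3, in <module>
    plan(445.5,236.8,200,-6.5)
    ~~~~^^^^^^^^^^^^^^^^^^^^^^
  File "h.py", line 31, in plan
    print("t",round(s["t"],2),"tcp",(s["ee_pos"]*1000).round(1),"jaw",round(cur,1),"tilt",T[:,2].round(3),"q6",s["q"][5].round(2),"F",s["contact_force"].round(1),"open",(s["opening"]*1000).round(1))
                                                                                                                                                                         ^^^^^^^^^^^^^^^^^^^^^^^^^
AttributeError: 'float' object has no attribute 'round'
```

```bash
sed -i 's/(s\["opening"\]\*1000).round(1)/round(s["opening"]*1000,1)/' h.py
python3 -c "
from h import *
plan(445.5,236.8,200,-6.5)"
```

```text
t 1.5 tcp [382.7  49.7 245.6] jaw -6.4 tilt [ 0.001 -0.    -1.   ] q6 0.21 F [ 0.8 -0.7 -0.2] open 38.2
shift [192.9  41.6  45.7] roll 0.1
```

```bash
python3 -m creep '[{"translation":[62,13,10],"roll":0},{"translation":[124,27,20],"roll":0},{"translation":[170,37,30],"roll":0},{"translation":[193,41.5,40],"roll":0},{"translation":[193,41.5,50],"roll":0},{"translation":[193,41.5,65],"roll":0},{"translation":[193,41.5,80],"roll":0},{"translation":[193,41.5,95],"roll":0},{"translation":[193,41.5,107],"roll":0},{"translation":[193,41.5,112],"roll":0}]'
python3 -c "
from h import *
plan(445.5,236.8,133,-6.5)
f=grab_frame('scene');cv2.imwrite('pics/s2.png',cv2.resize(f['frame'][80:210,220:380,::-1],None,fx=4,fy=4))"
```

```text
t: 2.75
ee_pos: [0.4448, 0.2344, 0.1324]
orientation: [-2.342, -2.094, 0.002]
contact_force: [-0.2, 0.6, 0.4]
opening: 0.0387
t 2.75 tcp [444.8 234.4 132.4] jaw -6.4 tilt [-0.001 -0.001 -1.   ] q6 0.57 F [-0.2  0.6  0.4] open 38.7
shift [ 2.5  0.5 -0.6] roll 0.1
```

View pics/s2.png

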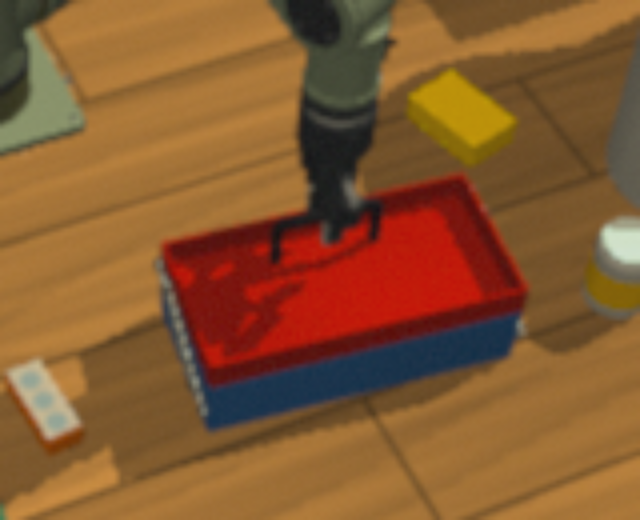

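The fingers straddle the bar, with the handle at crop (325,245) between them. Gripping, then swinging the first half of the arc.

```bash
python3 -m creep '[{"translation":[0,0,0],"roll":0},{"translation":[0,0,0],"roll":0},{"translation":[0,0,0],"roll":0},{"translation":[0,0,0],"roll":0},{"translation":[0,0,0],"roll":0},{"translation":[0,0,0],"roll":0},{"translation":[0,0,0],"roll":0},{"translation":[0,0,0],"roll":0},{"translation":[0,0,0],"roll":0},{"translation":[0,0,0],"roll":0}]' 1 50 && 
python3 -m creep '[{"translation":[0,5.2,-10.1],"roll":0},{"translation":[0,11.3,-19.6],"roll":0},{"translation":[0,18.2,-28.6],"roll":0},{"translation":[0,25.9,-37],"roll":0},{"translation":[0,34.2,-44.6],"roll":0},{"translation":[0,43.3,-51.6],"roll":0},{"translation":[0,52.8,-57.6],"roll":0},{"translation":[0,62.9,-62.9],"roll":0},{"translation":[0,73.4,-67.2],"roll":0},{"translation":[0,84.2,-70.6],"roll":0}]'
```

```text
t: 4.05
ee_pos: [0.444, 0.2351, 0.1337]
orientation: [-2.341, -2.092, 0.002]
contact_force: [-5.2, 1.5, 3.3]
opening: 0.011
t: 5.3
ee_pos: [0.5294, 0.2252, 0.2049]
orientation: [2.341, 2.094, 0.001]
contact_force: [-2.4, -0.1, 2.7]
opening: 0.0112
```

```bash
python3 -m creep '[{"translation":[0,11,-2.5],"roll":0},{"translation":[0,22.3,-4],"roll":0},{"translation":[0,33.6,-4.5],"roll":0},{"translation":[0,45,-4],"roll":0},{"translation":[0,56.2,-2.5],"roll":0},{"translation":[0,67.3,0],"roll":0},{"translation":[0,78.1,3.4],"roll":0},{"translation":[0,88.6,7.7],"roll":0},{"translation":[0,98.6,13],"roll":0},{"translation":[0,108.2,19],"roll":0}]' && python3 -m creep '[{"translation":[0,0,0],"roll":0},{"translation":[0,0,0],"roll":0},{"translation":[0,0,0],"roll":0},{"translation":[0,0,0],"roll":0},{"translation":[0,0,0],"roll":0},{"translation":[0,0,-15],"roll":0},{"translation":[0,0,-40],"roll":0},{"translation":[0,0,-70],"roll":0},{"translation":[0,0,-100],"roll":0},{"translation":[0,0,-100],"roll":0}]' 0.1
python3 - <<'E'
from h import *
f=grab_frame('top');P=cloud(f)
blobs(P,.012,.3,(.3,.9),(-.5,.02)); blobs(P,.18,.21,(.5,.75),(.02,.45),8)
cv2.imwrite('pics/t3.png',cv2.resize(f['frame'][130:280,100:400,::-1],None,fx=2.6,fy=2.6))
plan(472,-91.8,80,5.7+90)
E
```

```text
t: 6.55
ee_pos: [0.6354, 0.2131, 0.1847]
orientation: [-2.34, -2.092, 0.005]
contact_force: [-24.6, -3.4, 44.1]
opening: 0.0108
t: 7.8
ee_pos: [0.6375, 0.2137, 0.2891]
orientation: [2.339, 2.092, 0.011]
contact_force: [0.1, 0.4, -0.6]
opening: 0.0385
px [377. 141.] n 1448 xy 805.6 -387.5 LxW 225 189 ang -90.0 z [0.104 0.156]
px [276. 153.] n 573 xy 786.3 -69.3 LxW 105 102 ang 61.0 z [0.032 0.094]
px [342. 194.] n 168 xy 628.3 -302.8 LxW 69 68 ang 13.8 z [0.042 0.055]
px [311. 202.] n 300 xy 602.1 -195.0 LxW 91 41 ang 0.7 z [0.041 0.047]
px [372. 227.] n 1288 xy 540.3 -414.5 LxW 182 123 ang 3.8 z [0.052 0.088]
px [281. 238.] n 331 xy 471.8 -92.0 LxW 99 42 ang 5.8 z [0.032 0.038]
px [310. 244.] n 368 xy 451.8 -196.7 LxW 110 42 ang -14.0 z [0.024 0.031]
px [174. 179.] n 11 xy 640.3 269.0 LxW 13 9 ang 75.6 z [0.192 0.197]
px [190. 181.] n 11 xy 635.2 217.1 LxW 9 7 ang -2.3 z [0.196 0.199]
px [205. 183.] n 29 xy 629.8 168.3 LxW 20 12 ang 82.0 z [0.195 0.199]
t 7.85 tcp [636.7 213.5 286.8] jaw -6.4 tilt [ 0.003  0.001 -1.   ] q6 0.42 F [-0.6 -0.1 -0.5] open 38.7
shift [-322.  -130.4  206. ] roll 77.9
```

View pics/t3.png

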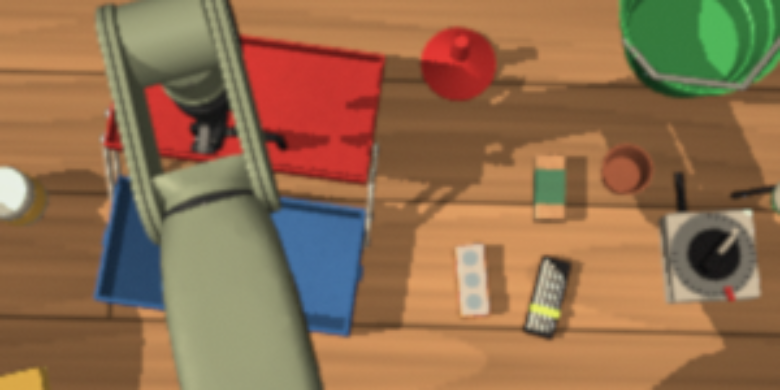

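The tray is fully back and the blue compartment is open. Funnel at (458,62), pot at (626,170) and the spares are unmoved. Going to the washer box.

```bash
python3 -m creep '[{"translation":[-40,-16,0],"roll":8},{"translation":[-80,-32,0],"roll":18},{"translation":[-130,-52,0],"roll":28},{"translation":[-180,-72,20],"roll":38},{"translation":[-230,-92,50],"roll":48},{"translation":[-280,-112,80],"roll":58},{"translation":[-322,-130,120],"roll":68},{"translation":[-322,-130,150],"roll":78},{"translation":[-322,-130,170],"roll":78},{"translation":[-322,-130,180],"roll":78}]' -0.53
python3 -c "
from h import *
plan(472,-92,20,95.8)"
```

```text
t: 9.1
ee_pos: [0.4699, -0.0921, 0.1032]
orientation: [-3.137, -0.153, 0.005]
contact_force: [-0.4, -0.5, -0.2]
opening: 0.0652
t 9.1 tcp [469.9 -92.1 103.2] jaw -84.4 tilt [-0.003  0.001 -1.   ] q6 1.26 F [-0.4 -0.5 -0.2] open 65.2
shift [ 2.4  0.2 83.2] roll -0.2
```

```bash
python3 -m creep '[{"translation":[1,0,20],"roll":0},{"translation":[1,0,40],"roll":0},{"translation":[1,0,60],"roll":0},{"translation":[1,0,75],"roll":0},{"translation":[1,0,83],"roll":0},{"translation":[1,0,83],"roll":0},{"translation":[1,0,83],"roll":0},{"translation":[1,0,83],"roll":0},{"translation":[1,0,83],"roll":0},{"translation":[1,0,83],"roll":0}]' && python3 -m creep '[{"translation":[0,0,0],"roll":0},{"translation":[0,0,0],"roll":0},{"translation":[0,0,0],"roll":0},{"translation":[0,0,0],"roll":0},{"translation":[0,0,0],"roll":0},{"translation":[0,0,0],"roll":0},{"translation":[0,0,0],"roll":0},{"translation":[0,0,-30],"roll":0},{"translation":[0,0,-70],"roll":0},{"translation":[0,0,-110],"roll":0}]' 1 40
python3 -c "
from h import *
c=np.array([495.5,231.5]);ex=np.array([.9936,-.1132]);ey=np.array([.1132,.9936])
print(c-10*ex+60*ey, c-10*ex-50*ey)
plan(*(c-10*ex+60*ey),150,-96.5)"
```

```text
t: 10.35
ee_pos: [0.4723, -0.0922, 0.0221]
orientation: [3.138, 0.154, 0.001]
contact_force: [0.4, -0.6, 0.3]
opening: 0.0653
t: 11.6
ee_pos: [0.4716, -0.0918, 0.1322]
orientation: [-3.137, -0.154, 0.003]
contact_force: [0.4, -1.2, -1.4]
opening: 0.0409
[492.356 292.248] [479.904 182.952]
t 11.6 tcp [471.6 -91.8 132.2] jaw -84.4 tilt [-0.002  0.001 -1.   ] q6 1.26 F [ 0.4 -1.2 -1.4] open 40.9
shift [  58.2 -380.2  -17.6] roll 12.1
```

```bash
python3 -m creep '[{"translation":[8,-50,-18],"roll":2},{"translation":[15,-100,-18],"roll":4},{"translation":[23,-150,-18],"roll":6},{"translation":[31,-200,-18],"roll":8},{"translation":[38,-250,-18],"roll":10},{"translation":[46,-300,-18],"roll":12},{"translation":[53,-350,-18],"roll":12},{"translation":[58,-380,-18],"roll":12},{"translation":[58,-380,-18],"roll":12},{"translation":[58,-380,-18],"roll":12}]'
python3 -c "
from h import *
plan(492.4,292.2,29,-96.5)
f=grab_frame('scene');cv2.imwrite('pics/s4.png',cv2.resize(f['frame'][80:250,170:380,::-1],None,fx=3.5,fy=3.5))"
```

```text
t: 12.85
ee_pos: [0.4922, 0.291, 0.1491]
orientation: [3.135, -0.175, -0.003]
contact_force: [-0.2, -0.2, -1.6]
opening: 0.0411
t 12.85 tcp [492.2 291.  149.1] jaw -96.4 tilt [-0.002 -0.002 -1.   ] q6 2.2 F [-0.2 -0.2 -1.6] open 41.1
shift [  0.3  -1.5 120.1] roll 0.1
```

View pics/s4.png

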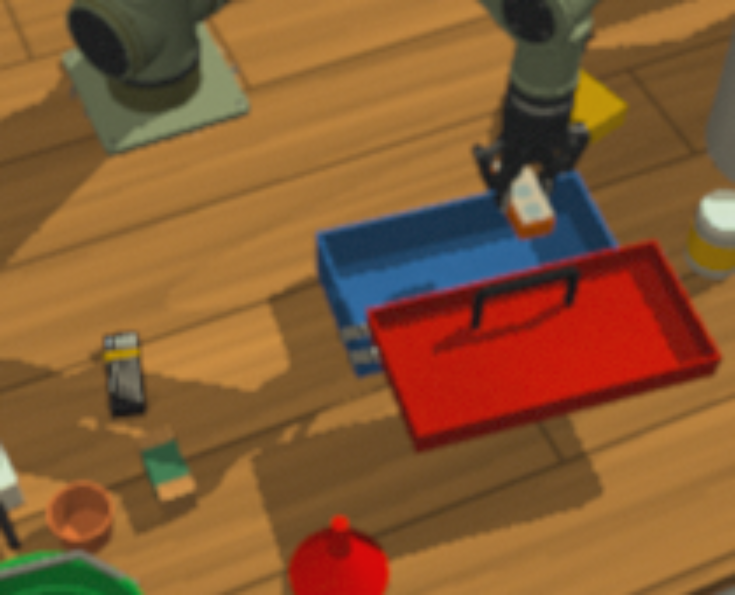

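The washer box is held over the compartment at crop (530,205). Lowering it.

```bash
python3 -m creep '[{"translation":[0,0,20],"roll":0},{"translation":[0,0,40],"roll":0},{"translation":[0,0,60],"roll":0},{"translation":[0,0,80],"roll":0},{"translation":[0,0,95],"roll":0},{"translation":[0,0,107],"roll":0},{"translation":[0,0,115],"roll":0},{"translation":[0,0,120],"roll":0},{"translation":[0,0,121],"roll":0},{"translation":[0,0,121],"roll":0}]' && python3 -m creep '[{"translation":[0,0,0],"roll":0},{"translation":[0,0,0],"roll":0},{"translation":[0,0,0],"roll":0},{"translation":[0,0,0],"roll":0},{"translation":[0,0,-20],"roll":0},{"translation":[0,0,-50],"roll":0},{"translation":[0,0,-90],"roll":0},{"translation":[0,0,-130],"roll":0},{"translation":[0,0,-170],"roll":0},{"translation":[0,0,-170],"roll":0}]' -0.4
python3 -c "
from h import *
f=grab_frame('top');P=cloud(f);blobs(P,.012,.3,(.3,.9),(-.36,-.02));plan(602.2,-195.5,120,90)"
```

```text
t: 14.15
ee_pos: [0.493, 0.2919, 0.0292]
orientation: [-3.136, 0.175, -0.001]
contact_force: [0.2, 0.6, -1.2]
opening: 0.041
t: 15.4
ee_pos: [0.4945, 0.2927, 0.2025]
orientation: [-3.133, 0.175, -0.01]
contact_force: [0.7, 0.7, 0.5]
opening: 0.0599
px [346. 141.] n 410 xy 805.8 -316.2 LxW 188 78 ang 3.3 z [0.116 0.155]
px [276. 154.] n 573 xy 783.9 -70.6 LxW 102 101 ang 1.3 z [0.032 0.097]
px [342. 194.] n 169 xy 627.9 -303.5 LxW 71 68 ang 12.5 z [0.041 0.054]
px [311. 202.] n 304 xy 602.8 -199.1 LxW 92 46 ang -1.5 z [0.04  0.046]
px [356. 224.] n 80 xy 522.1 -356.6 LxW 89 7 ang 0.1 z [0.04  0.056]
px [310. 244.] n 364 xy 451.6 -196.5 LxW 110 42 ang -14.4 z [0.024 0.03 ]
t 15.45 tcp [493.3 292.  200.2] jaw -96.4 tilt [ 0.003  0.001 -1.   ] q6 2.2 F [-0.5  0.3 -0.9] open 59.7
shift [162.3 472.5  79.8] roll -6.4
```

```bash
python3 -m creep '[{"translation":[18,53,0],"roll":-1},{"translation":[36,106,0],"roll":-2},{"translation":[55,159,0],"roll":-3},{"translation":[73,212,0],"roll":-4},{"translation":[91,265,0],"roll":-5},{"translation":[109,318,20],"roll":-6},{"translation":[128,371,40],"roll":-6.5},{"translation":[146,424,60],"roll":-6.5},{"translation":[162.5,473.5,75],"roll":-6.5},{"translation":[162.5,473.5,80],"roll":-6.5}]'
python3 -c "
from h import *
plan(602.3,-196.5,24,90)
f=grab_frame('top')
cv2.imwrite('pics/t5.png',cv2.resize(f['frame'][150:280,120:400,::-1],None,fx=2.8,fy=2.8))"
```

```text
t: 16.7
ee_pos: [0.6005, -0.1999, 0.1155]
orientation: [-3.141, 0.004, 0.007]
contact_force: [-0.3, 1.3, -0.4]
opening: 0.0597
t 16.7 tcp [ 600.5 -199.9  115.5] jaw -90.1 tilt [-0.004  0.001 -1.   ] q6 1.23 F [-0.3  1.3 -0.4] open 59.7
shift [ 2.2 -3.4 91.5] roll -0.1
```

View pics/t5.png

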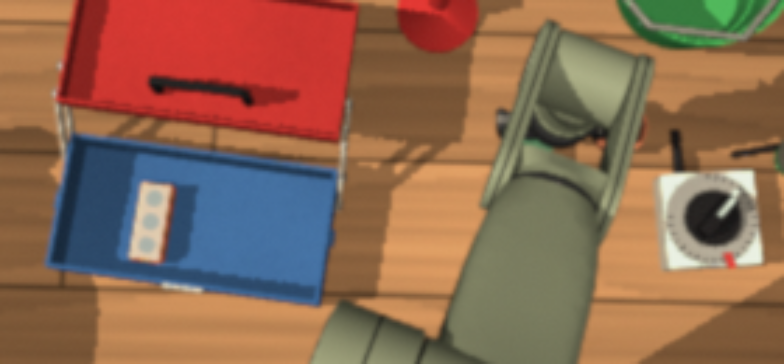

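The washer box lies flat in the compartment at crop (151,221). Descending on the carton.

```bash
python3 -m creep '[{"translation":[1,-2,0],"roll":0},{"translation":[1,-2,20],"roll":0},{"translation":[1,-2,40],"roll":0},{"translation":[1,-2,60],"roll":0},{"translation":[1,-2,75],"roll":0},{"translation":[1,-2,85],"roll":0},{"translation":[1,-2,91],"roll":0},{"translation":[1,-2,91],"roll":0},{"translation":[1,-2,91],"roll":0},{"translation":[1,-2,91],"roll":0}]' && python3 -m creep '[{"translation":[0,0,0],"roll":0},{"translation":[0,0,0],"roll":0},{"translation":[0,0,0],"roll":0},{"translation":[0,0,0],"roll":0},{"translation":[0,0,0],"roll":0},{"translation":[0,0,0],"roll":0},{"translation":[0,0,0],"roll":0},{"translation":[0,0,-30],"roll":0},{"translation":[0,0,-70],"roll":0},{"translation":[0,0,-110],"roll":0}]' 1 40
python3 -c "
from h import *
plan(479.9,183,150,-96.5)"
```

```text
t: 18.0
ee_pos: [0.6029, -0.1951, 0.0284]
orientation: [3.141, 0.003, 0.002]
contact_force: [-0.9, 0.4, -0.2]
opening: 0.0597
t: 19.25
ee_pos: [0.6018, -0.1943, 0.1377]
orientation: [-3.14, -0.003, 0.004]
contact_force: [0.5, 0.1, -1.3]
opening: 0.0394
t 19.25 tcp [ 601.8 -194.3  137.7] jaw -89.9 tilt [-0.003  0.001 -1.   ] q6 1.24 F [ 0.5  0.1 -1.3] open 39.4
shift [-121.2 -377.6  -11.4] roll 6.6
```

```bash
python3 -m creep '[{"translation":[-20,-50,-15],"roll":1},{"translation":[-45,-100,-15],"roll":2},{"translation":[-70,-150,-15],"roll":3},{"translation":[-90,-200,-15],"roll":4},{"translation":[-105,-250,-15],"roll":5},{"translation":[-115,-300,-15],"roll":6},{"translation":[-121,-350,-15],"roll":6.6},{"translation":[-121,-377,-15],"roll":6.6},{"translation":[-121,-377,-15],"roll":6.6},{"translation":[-121,-377,-15],"roll":6.6}]'
python3 -c "
from h import *
plan(479.9,183,35,-96.5)"
```

```text
t: 20.5
ee_pos: [0.4803, 0.1813, 0.1522]
orientation: [3.135, -0.178, -0.003]
contact_force: [0.3, 0.2, -2.3]
opening: 0.0393
t 20.5 tcp [480.3 181.3 152.2] jaw -96.5 tilt [-0.002 -0.001 -1.   ] q6 2.02 F [ 0.3  0.2 -2.3] open 39.3
shift [ -0.4  -1.8 117.2] roll 0.0
```

```bash
python3 -m creep '[{"translation":[0,0,20],"roll":0},{"translation":[0,0,40],"roll":0},{"translation":[0,0,60],"roll":0},{"translation":[0,0,80],"roll":0},{"translation":[0,0,95],"roll":0},{"translation":[0,0,107],"roll":0},{"translation":[0,0,114],"roll":0},{"translation":[0,0,118],"roll":0},{"translation":[0,0,118],"roll":0},{"translation":[0,0,118],"roll":0}]' && python3 -m creep '[{"translation":[0,0,0],"roll":0},{"translation":[0,0,0],"roll":0},{"translation":[0,0,0],"roll":0},{"translation":[0,0,0],"roll":0},{"translation":[0,0,-20],"roll":0},{"translation":[0,0,-60],"roll":0},{"translation":[0,0,-120],"roll":0},{"translation":[0,0,-180],"roll":0},{"translation":[0,0,-230],"roll":0},{"translation":[0,0,-240],"roll":0}]' -0.4
python3 -c "
from h import *
f=grab_frame('scene');P=cloud(f)
blobs(P,.18,.21,(.5,.75),(.02,.45),8)
cv2.imwrite('pics/s6.png',cv2.resize(f['frame'][80:250,100:380,::-1],None,fx=2.8,fy=2.8))
plan(637,214,240,-6.5)"
```

```text
t: 21.75
ee_pos: [0.4812, 0.182, 0.0353]
orientation: [-3.136, 0.178, -0.001]
contact_force: [0.2, -0.0, -0.8]
opening: 0.0395
t: 23.0
ee_pos: [0.4822, 0.1824, 0.2788]
orientation: [-3.134, 0.178, -0.011]
contact_force: [0.1, -1.1, -0.8]
opening: 0.0598
px [320. 161.] n 118 xy 637.0 213.8 LxW 116 16 ang 83.7 z [0.194 0.198]
t 23.05 tcp [481.8 182.2 277.8] jaw -96.5 tilt [ 0.005  0.002 -1.   ] q6 2.02 F [1.2 0.5 1.1] open 60.1
shift [150.4 -49.   38.7] roll -90.0
```

View pics/s6.png

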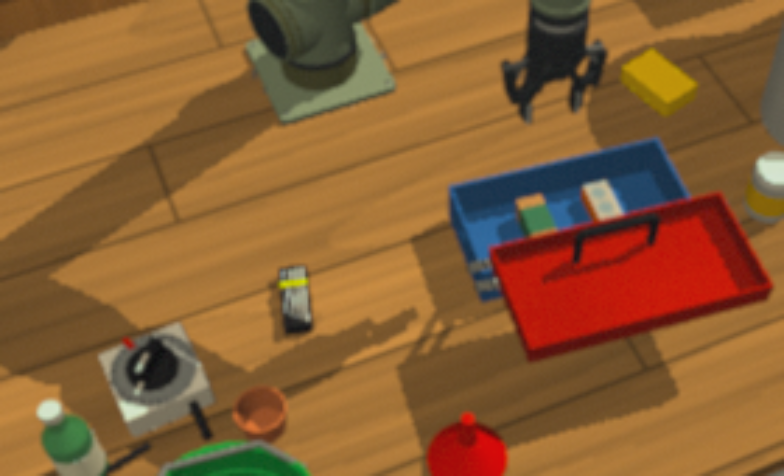

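Both spares are in the compartment, carton at (537,215) and washers at (602,200). Only the hex case is left on the boards. Now closing the tray.

```bash
python3 -m creep '[{"translation":[15,-5,0],"roll":-10},{"translation":[30,-10,0],"roll":-20},{"translation":[45,-15,0],"roll":-30},{"translation":[60,-20,0],"roll":-40},{"translation":[75,-25,0],"roll":-50},{"translation":[100,-33,0],"roll":-60},{"translation":[125,-41,0],"roll":-70},{"translation":[150,-49,0],"roll":-80},{"translation":[150.4,-49,20],"roll":-90},{"translation":[150.4,-49,39],"roll":-90}]' 0.1
python3 -c "
from h import *
plan(637,213.8,185,-6.5)"
```

```text
t: 24.3
ee_pos: [0.6353, 0.2133, 0.2324]
orientation: [-2.341, -2.092, 0.007]
contact_force: [-0.5, 0.4, 0.5]
opening: 0.0386
t 24.3 tcp [635.3 213.3 232.4] jaw -6.4 tilt [-0.004 -0.001 -1.   ] q6 0.42 F [-0.5  0.4  0.5] open 38.6
shift [ 0.8  1.8 47.4] roll 0.1
```

```bash
python3 -m creep '[{"translation":[0,1,10],"roll":0},{"translation":[0,1,20],"roll":0},{"translation":[0,1,30],"roll":0},{"translation":[0,1,40],"roll":0},{"translation":[0,1,48],"roll":0},{"translation":[0,1,51],"roll":0},{"translation":[0,1,51],"roll":0},{"translation":[0,1,51],"roll":0},{"translation":[0,1,51],"roll":0},{"translation":[0,1,51],"roll":0}]' && python3 -m creep '[{"translation":[0,0,0],"roll":0},{"translation":[0,0,0],"roll":0},{"translation":[0,0,0],"roll":0},{"translation":[0,0,0],"roll":0},{"translation":[0,0,0],"roll":0},{"translation":[0,0,0],"roll":0},{"translation":[0,0,0],"roll":0},{"translation":[0,0,0],"roll":0},{"translation":[0,0,0],"roll":0},{"translation":[0,0,0],"roll":0}]' 1 50
```

```text
t: 25.55
ee_pos: [0.637, 0.2135, 0.1851]
orientation: [2.343, 2.092, 0.001]
contact_force: [-1.0, -0.0, -0.0]
opening: 0.0382
t: 26.8
ee_pos: [0.6351, 0.2137, 0.185]
orientation: [-2.342, -2.09, 0.005]
contact_force: [-5.3, -0.1, 3.6]
opening: 0.0111
```

```bash
python3 -m creep '[{"translation":[0,-9.6,-6],"roll":0},{"translation":[0,-19.6,-11.3],"roll":0},{"translation":[0,-30.1,-15.6],"roll":0},{"translation":[0,-40.9,-19],"roll":0},{"translation":[0,-52,-21.5],"roll":0},{"translation":[0,-63.2,-23],"roll":0},{"translation":[0,-74.6,-23.5],"roll":0},{"translation":[0,-85.9,-23],"roll":0},{"translation":[0,-97.2,-21.5],"roll":0},{"translation":[0,-108.2,-19],"roll":0}]' && python3 -m creep '[{"translation":[0,-10.8,3.4],"roll":0},{"translation":[0,-21.3,7.7],"roll":0},{"translation":[0,-31.4,13],"roll":0},{"translation":[0,-40.9,19],"roll":0},{"translation":[0,-50,26],"roll":0},{"translation":[0,-58.3,33.6],"roll":0},{"translation":[0,-66,42],"roll":0},{"translation":[0,-72.9,51],"roll":0},{"translation":[0,-79,60.5],"roll":0},{"translation":[0,-84.2,70.6],"roll":0}]'
```

```text
t: 28.05
ee_pos: [0.5287, 0.2259, 0.2044]
orientation: [2.343, 2.092, 0.001]
contact_force: [-1.1, 1.1, 0.7]
opening: 0.011
t: 29.3
ee_pos: [0.444, 0.2358, 0.1326]
orientation: [-2.342, -2.09, 0.002]
contact_force: [-3.1, -3.4, 54.6]
opening: 0.0109
```

```bash
python3 -m creep '[{"translation":[0,0,0],"roll":0},{"translation":[0,0,0],"roll":0},{"translation":[0,0,0],"roll":0},{"translation":[0,0,0],"roll":0},{"translation":[0,0,-10],"roll":0},{"translation":[0,0,-40],"roll":0},{"translation":[0,0,-80],"roll":0},{"translation":[0,0,-110],"roll":0},{"translation":[0,0,-120],"roll":0},{"translation":[0,0,-120],"roll":0}]' 0.1
python3 -c "
from h import *
f=grab_frame('scene');P=cloud(f)
blobs(P,.128,.15,(.36,.62),(.0,.45),8);blobs(P,.100,.119,(.36,.62),(.0,.45))
f=grab_frame('top');P=cloud(f);blobs(P,.012,.3,(.35,.7),(-.36,.03))
plan(451.8,-196.6,120,-14.2+90)"
```

```text
t: 30.55
ee_pos: [0.4457, 0.2352, 0.2535]
orientation: [2.343, 2.092, 0.001]
contact_force: [0.1, -0.5, -0.7]
opening: 0.0381
px [301. 133.] n 97 xy 446.8 233.7 LxW 121 17 ang 82.4 z [0.143 0.148]
px [319. 154.] n 316 xy 496.2 231.9 LxW 346 178 ang 83.6 z [0.108 0.115]
px [273. 139.] n 78 xy 402.2 132.4 LxW 131 25 ang -87.9 z [0.108 0.114]
px [267. 160.] n 28 xy 493.6 59.9 LxW 80 5 ang -6.4 z [0.111 0.116]
px [342. 194.] n 170 xy 627.9 -303.2 LxW 70 68 ang -20.1 z [0.043 0.055]
px [356. 223.] n 83 xy 520.6 -356.6 LxW 92 7 ang 1.2 z [0.041 0.053]
px [310. 244.] n 368 xy 451.6 -196.9 LxW 111 43 ang -14.3 z [0.024 0.03 ]
t 30.65 tcp [445.  234.9 252. ] jaw -6.5 tilt [-0.002 -0.001 -1.   ] q6 0.58 F [ 0.1  1.  -0.1] open 38.4
shift [-427.8   55.8  132.5] roll -82.3
```

```bash
python3 -m creep '[{"translation":[-48,6,0],"roll":-10},{"translation":[-96,12,0],"roll":-20},{"translation":[-144,19,0],"roll":-30},{"translation":[-192,25,0],"roll":-40},{"translation":[-240,31,0],"roll":-50},{"translation":[-290,38,30],"roll":-60},{"translation":[-340,44,60],"roll":-70},{"translation":[-388,51,90],"roll":-80},{"translation":[-427.8,56,120],"roll":-82.3},{"translation":[-427.8,56,132],"roll":-82.3}]' -0.5
python3 -c "
from h import *
plan(451.7,-196.7,18,-14.2+90)"
```

```text
t: 31.9
ee_pos: [0.4512, -0.1979, 0.1181]
orientation: [-0.394, -3.111, -0.002]
contact_force: [-0.1, 0.3, 0.2]
opening: 0.0638
t 31.9 tcp [ 451.2 -197.9  118.1] jaw 75.6 tilt [-0.005  0.002 -1.   ] q6 -1.75 F [-0.1  0.3  0.2] open 63.8
shift [ -0.7   1.2 100.1] roll -0.2
```

```bash
python3 -m creep '[{"translation":[0,0,20],"roll":0},{"translation":[0,0,40],"roll":0},{"translation":[0,0,60],"roll":0},{"translation":[0,0,80],"roll":0},{"translation":[0,0,95],"roll":0},{"translation":[0,0,103],"roll":0},{"translation":[0,0,103],"roll":0},{"translation":[0,0,103],"roll":0},{"translation":[0,0,103],"roll":0},{"translation":[0,0,103],"roll":0}]' && python3 -m creep '[{"translation":[0,0,0],"roll":0},{"translation":[0,0,0],"roll":0},{"translation":[0,0,0],"roll":0},{"translation":[0,0,0],"roll":0},{"translation":[0,0,0],"roll":0},{"translation":[0,0,0],"roll":0},{"translation":[0,0,0],"roll":0},{"translation":[0,0,-60],"roll":0},{"translation":[0,0,-120],"roll":0},{"translation":[0,0,-170],"roll":0}]' 1 40
python3 -c "
from h import *
c=np.array([495.5,231.5]);ex=np.array([.9936,-.1132]);ey=np.array([.1132,.9936])
print(c-105*ey)
plan(*(c-105*ey),180,-96.5)"
```

```text
t: 33.15
ee_pos: [0.4532, -0.1964, 0.0187]
orientation: [0.388, 3.117, -0.001]
contact_force: [-0.1, 0.1, -0.2]
opening: 0.0643
t: 34.4
ee_pos: [0.4528, -0.196, 0.19]
orientation: [0.388, 3.117, 0.0]
contact_force: [-0.2, 0.3, -1.7]
opening: 0.0413
[483.614 127.172]
t 34.4 tcp [ 452.8 -196.   190. ] jaw 75.8 tilt [ 0.  0. -1.] q6 -1.76 F [-0.2  0.3 -1.7] open 41.3
shift [ 49.4 320.8  10.1] roll -7.7
```

```bash
python3 -m creep '[{"translation":[7,46,0],"roll":-1},{"translation":[14,92,0],"roll":-2},{"translation":[21,138,0],"roll":-4},{"translation":[28,184,0],"roll":-6},{"translation":[35,230,0],"roll":-7.7},{"translation":[42,276,0],"roll":-7.7},{"translation":[49,321,0],"roll":-7.7},{"translation":[49,321,10],"roll":-7.7},{"translation":[49,321,20],"roll":-7.7},{"translation":[49,321,20],"roll":-7.7}]'
python3 -c "
from h import *
plan(483.6,127.2,101,-96.5)
f=grab_frame('scene');cv2.imwrite('pics/s7.png',cv2.resize(f['frame'][80:210,220:380,::-1],None,fx=4,fy=4))"
```

```text
t: 35.65
ee_pos: [0.4831, 0.1258, 0.1669]
orientation: [-0.18, -3.133, 0.002]
contact_force: [0.1, -0.9, -1.6]
opening: 0.0408
t 35.65 tcp [483.1 125.8 166.9] jaw 83.4 tilt [-0.003 -0.001 -1.   ] q6 -1.22 F [ 0.1 -0.9 -1.6] open 40.8
shift [-0.6  1.6 65.9] roll -0.1
```

View pics/s7.png

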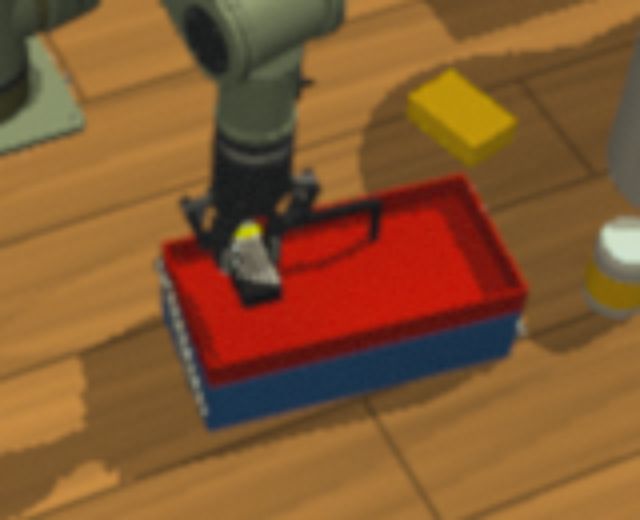

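The hex case is held over the left end of the shut tray at crop (255,270), clear of the handle. Lowering it 5 mm farther from the handle.

```bash
python3 -m creep '[{"translation":[0,-5,8],"roll":0},{"translation":[0,-5,18],"roll":0},{"translation":[0,-5,28],"roll":0},{"translation":[0,-5,38],"roll":0},{"translation":[0,-5,48],"roll":0},{"translation":[0,-5,56],"roll":0},{"translation":[0,-5,63],"roll":0},{"translation":[0,-5,67],"roll":0},{"translation":[0,-5,67],"roll":0},{"translation":[0,-5,67],"roll":0}]'&& python3 -c "
from h import *
plan(483.6,127.2,101,-96.5)"
```

```text
t: 36.95
ee_pos: [0.4838, 0.1221, 0.1015]
orientation: [0.178, 3.136, 0.0]
contact_force: [-0.6, -0.4, -1.6]
opening: 0.0413
t 36.95 tcp [483.8 122.1 101.5] jaw 83.5 tilt [ 0.001  0.    -1.   ] q6 -1.23 F [-0.6 -0.4 -1.6] open 41.3
shift [0.8 5.  0.5] roll 0.0
```

```bash
python3 -m creep '[{"translation":[0,0,0],"roll":0},{"translation":[0,0,0],"roll":0},{"translation":[0,0,0],"roll":0},{"translation":[0,0,0],"roll":0},{"translation":[0,0,-15],"roll":0},{"translation":[0,0,-50],"roll":0},{"translation":[0,0,-100],"roll":0},{"translation":[0,0,-120],"roll":0},{"translation":[0,0,-120],"roll":0},{"translation":[0,0,-120],"roll":0}]' -0.3
python3 -c "
from h import *
plan(512,-418.5,180,50)"
```

```text
t: 38.2
ee_pos: [0.4829, 0.1219, 0.2206]
orientation: [-0.178, -3.135, 0.001]
contact_force: [0.3, 0.2, -0.8]
opening: 0.0553
t 38.2 tcp [482.9 121.9 220.6] jaw 83.5 tilt [-0.001 -0.    -1.   ] q6 -1.23 F [ 0.3  0.2 -0.8] open 55.3
shift [ -90.  -533.6   40.8] roll 33.5
```

```bash
python3 -m creep '[{"translation":[-10,-60,0],"roll":4},{"translation":[-20,-120,0],"roll":8},{"translation":[-30,-180,0],"roll":12},{"translation":[-40,-240,0],"roll":16},{"translation":[-50,-300,0],"roll":20},{"translation":[-60,-360,0],"roll":24},{"translation":[-70,-420,0],"roll":28},{"translation":[-80,-480,20],"roll":33},{"translation":[-90,-533,30],"roll":33.5},{"translation":[-90,-533.5,40],"roll":33.5}]'
python3 -c "
from h import *
plan(512,-418.5,78,50)
f=grab_frame('scene');P=cloud(f)
blobs(P,.080,.095,(.44,.60),(-.47,-.33),8)
cv2.imwrite('pics/s8.png',cv2.resize(f['frame'][150:280,80:230,::-1],None,fx=4,fy=4))"
```

```text
t: 39.45
ee_pos: [0.5116, -0.4214, 0.178]
orientation: [-1.079, -2.947, -0.001]
contact_force: [-1.0, 0.4, 0.0]
opening: 0.0555
t 39.45 tcp [ 511.6 -421.4  178. ] jaw 49.8 tilt [-0.003  0.001 -1.   ] q6 -1.57 F [-1.   0.4  0. ] open 55.5
shift [  1.3   2.5 100. ] roll -0.2
px [152. 207.] n 75 xy 514.4 -421.6 LxW 61 18 ang -40.2 z [0.087 0.093]
```

View pics/s8.png

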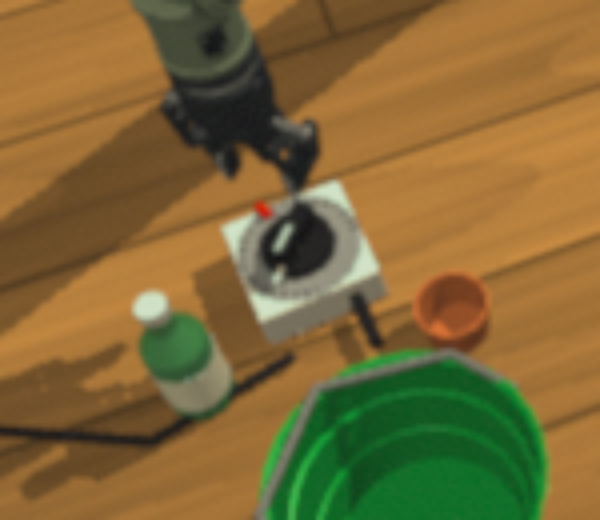

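The dial bar is below the jaws, with the axis at crop (295,238). Descending and gripping.

```bash
python3 -m creep '[{"translation":[0,0,20],"roll":0},{"translation":[0,0,40],"roll":0},{"translation":[0,0,60],"roll":0},{"translation":[0,0,80],"roll":0},{"translation":[0,0,92],"roll":0},{"translation":[0,0,100],"roll":0},{"translation":[0,0,100],"roll":0},{"translation":[0,0,100],"roll":0},{"translation":[0,0,100],"roll":0},{"translation":[0,0,100],"roll":0}]' && python3 -m creep '[{"translation":[0,0,0],"roll":0},{"translation":[0,0,0],"roll":0},{"translation":[0,0,0],"roll":0},{"translation":[0,0,0],"roll":0},{"translation":[0,0,0],"roll":0},{"translation":[0,0,0],"roll":0},{"translation":[0,0,0],"roll":0},{"translation":[0,0,0],"roll":0},{"translation":[0,0,0],"roll":0},{"translation":[0,0,0],"roll":0}]' 1 20
python3 -c "
from h import *
plan(512,-418.5,78,50)"
```

```text
t: 40.75
ee_pos: [0.5128, -0.4184, 0.0818]
orientation: [1.074, 2.951, -0.0]
contact_force: [-0.1, 1.2, 1.2]
opening: 0.0555
t: 42.0
ee_pos: [0.5117, -0.4196, 0.0817]
orientation: [-1.073, -2.952, 0.004]
contact_force: [-3.3, -3.7, 1.5]
opening: 0.0175
t 42.0 tcp [ 511.7 -419.6   81.7] jaw 50.0 tilt [-0.001 -0.002 -1.   ] q6 -1.57 F [-3.3 -3.7  1.5] open 17.5
shift [0.5 1.  3.7] roll 0.0
```

```bash
python3 -m creep '[{"translation":[0,0,0],"roll":10},{"translation":[0,0,0],"roll":20},{"translation":[0,0,0],"roll":30},{"translation":[0,0,0],"roll":40},{"translation":[0,0,0],"roll":50},{"translation":[0,0,0],"roll":60},{"translation":[0,0,0],"roll":70},{"translation":[0,0,0],"roll":80},{"translation":[0,0,0],"roll":90},{"translation":[0,0,0],"roll":100}]' && python3 -m creep '[{"translation":[0,0,0],"roll":6},{"translation":[0,0,0],"roll":12},{"translation":[0,0,0],"roll":18},{"translation":[0,0,0],"roll":19.5},{"translation":[0,0,0],"roll":19.5},{"translation":[0,0,0],"roll":19.5},{"translation":[0,0,0],"roll":19.5},{"translation":[0,0,0],"roll":19.5},{"translation":[0,0,0],"roll":19.5},{"translation":[0,0,0],"roll":19.5}]'
python3 -c "
from h import *
plan(512,-418.5,78,50);print(get_state()['moment'])
f=grab_frame('scene')
cv2.imwrite('pics/s9.png',cv2.resize(f['frame'][180:240,120:190,::-1],None,fx=9,fy=9,interpolation=cv2.INTER_CUBIC))"
```

```text
t: 43.25
ee_pos: [0.5106, -0.4198, 0.0817]
orientation: [2.954, 1.067, -0.007]
contact_force: [-7.8, -4.5, 3.6]
opening: 0.0177
t: 44.5
ee_pos: [0.5104, -0.4195, 0.0817]
orientation: [3.09, 0.56, -0.007]
contact_force: [-6.8, -3.6, 2.7]
opening: 0.0179
t 44.5 tcp [ 510.4 -419.5   81.7] jaw -69.5 tilt [-0.004 -0.002 -1.   ] q6 0.51 F [-6.8 -3.6  2.7] open 17.9
shift [ 1.9 -0.4  3.7] roll 60.5
[-0.65431882  1.05127553 -0.01772893]
```

View pics/s9.png

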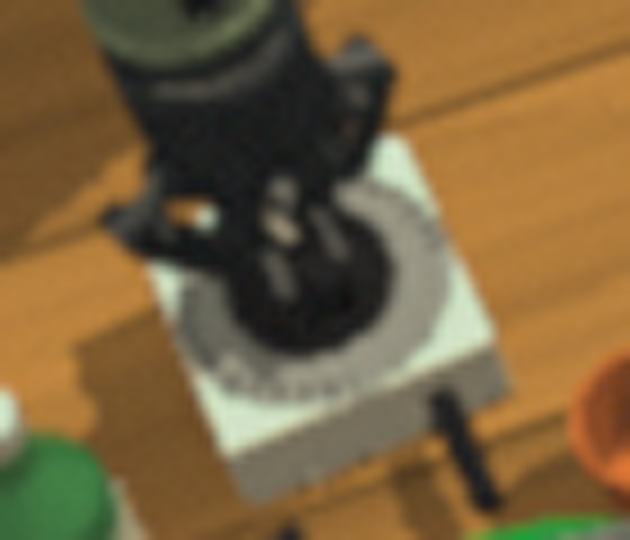

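The bar turned with the jaws, and the pointer now faces the mark side at crop (280,230). Releasing and backing off to measure.

```bash
python3 -m creep '[{"translation":[0,0,0],"roll":0},{"translation":[0,0,0],"roll":0},{"translation":[0,0,0],"roll":0},{"translation":[0,0,0],"roll":0},{"translation":[0,0,-20],"roll":0},{"translation":[0,0,-60],"roll":0},{"translation":[0,0,-110],"roll":0},{"translation":[10,-60,-120],"roll":0},{"translation":[20,-120,-120],"roll":0},{"translation":[30,-180,-120],"roll":0}]' -0.3 && python3 -m creep '[{"translation":[10,-60,0],"roll":0},{"translation":[10,-100,0],"roll":0},{"translation":[10,-100,0],"roll":0},{"translation":[10,-100,0],"roll":0},{"translation":[10,-100,0],"roll":0},{"translation":[10,-100,0],"roll":0},{"translation":[10,-100,0],"roll":0},{"translation":[10,-100,0],"roll":0},{"translation":[10,-100,0],"roll":0},{"translation":[10,-100,0],"roll":0}]'
cat > dial.py <<'E'
from h import *
ims=[]
for n in("top","scene"):
    f=grab_frame(n);P=cloud(f);hsv=cv2.cvtColor(f["frame"],cv2.COLOR_RGB2HSV)
    blobs(P,.080,.095,(.44,.60),(-.49,-.33),8)
    bx=P[(P[...,2]>.08)&(P[...,2]<.095)&(abs(P[...,0]-.512)<.06)&(abs(P[...,1]+.419)<.06)]
    c=np.array(cv2.minAreaRect((bx[:,:2]*1000).astype(np.float32))[0])
    near=(np.hypot(P[...,0]-.512,P[...,1]+.419)<.075)
    red=near&((hsv[...,0]<8)|(hsv[...,0]>172))&(hsv[...,1]>120)&(hsv[...,2]>90)
    r=cast(f,np.argwhere(red)[:,::-1],.054)[:,:2].mean(0)*1000
    print(n,"axis",c.round(1),"mark",r.round(1),len(bx),"angle",np.degrees(np.arctan2(*(r-c)[::-1])).round(1))
    g=f["frame"][200:256,346:402,::-1] if n=="top" else f["frame"][185:241,125:181,::-1]
    ims.append(cv2.resize(g,None,fx=7,fy=7,interpolation=cv2.INTER_CUBIC))
import sys;cv2.imwrite(sys.argv[1],np.hstack(ims))
E
python3 dial.py pics/d2.png
```

```text
t: 45.8
ee_pos: [0.4773, -0.2374, 0.2016]
orientation: [3.091, 0.558, 0.002]
contact_force: [0.7, -0.1, -0.2]
opening: 0.0554
t: 47.05
ee_pos: [0.4521, -0.1419, 0.2013]
orientation: [3.091, 0.559, 0.0]
contact_force: [-0.4, -1.0, 1.1]
opening: 0.0554
px [376. 227.] n 94 xy 511.4 -416.9 LxW 58 20 ang 20.0 z [0.089 0.094]
top axis [ 511.4 -416.9] mark [ 458.2 -438.2] 94 angle -158.2
px [152. 207.] n 76 xy 512.5 -421.9 LxW 63 19 ang 21.1 z [0.088 0.092]
scene axis [ 512.5 -421.9] mark [ 458.6 -441. ] 76 angle -160.6
```

View pics/d2.png

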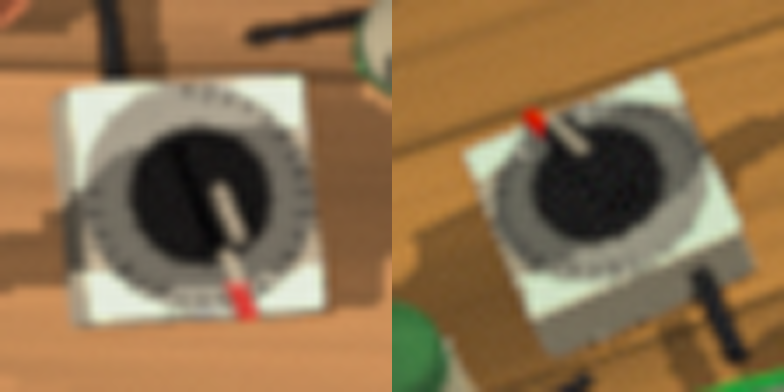

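The pointer's outer end touches the red mark in both views, at (237,283) left and (545,127) right, and the angles agree to within about 1°. Final overall check.

```bash
python3 - <<'E'
from h import *
f=grab_frame('scene');P=cloud(f)
blobs(P,.128,.155,(.36,.62),(.0,.45),8)
g=grab_frame('top');Q=cloud(g)
blobs(Q,.095,.110,(.40,.6),(.06,.4),60);blobs(Q,.012,.3,(.35,.9),(-.36,-.0))
a=cv2.resize(f['frame'][60:270,80:410,::-1],None,fx=2.4,fy=2.4)[:,:790]
cv2.imwrite('pics/fin.png',a)
print(get_state()["t"])
E
```

```text
px [301. 134.] n 100 xy 446.5 234.6 LxW 118 20 ang 81.5 z [0.141 0.147]
px [219. 231.] n 362 xy 482.8 123.5 LxW 109 42 ang -6.0 z [0.104 0.109]
px [346. 141.] n 409 xy 808.2 -316.1 LxW 183 80 ang 3.1 z [0.116 0.154]
px [276. 154.] n 586 xy 784.1 -67.4 LxW 105 103 ang 48.7 z [0.031 0.096]
px [342. 194.] n 168 xy 627.8 -302.2 LxW 69 68 ang -17.2 z [0.042 0.054]
px [356. 223.] n 77 xy 524.6 -356.2 LxW 83 7 ang 0.0 z [0.039 0.053]
47.25
```

View pics/fin.png

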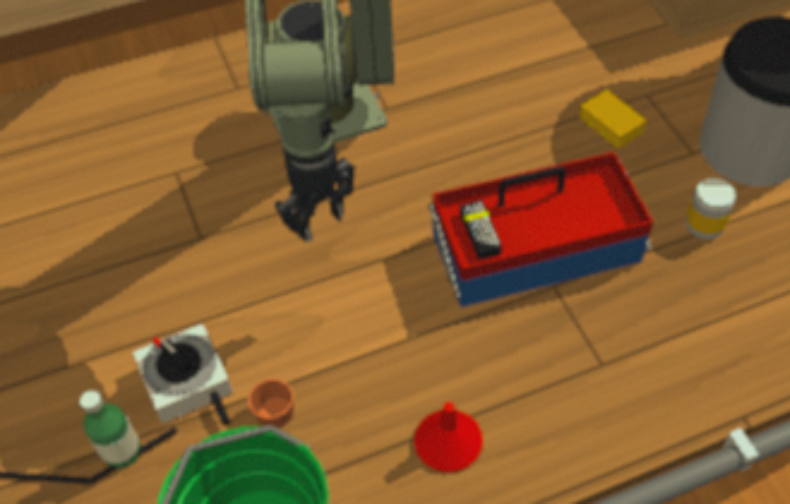

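The tray is shut with the hex case flat inside it at crop (480,230). No spares are left on the boards, the bystanders stand where they were, and the robot is clear.

```bash
python3 -c "
from bench import *
print(hand_in())"
```

```text
the job is handed in; nothing more can be done
None
```

The job is done and handed in at about 47 s. I swung the tray fully back and packed the two spares that were there, the washer box and the carton. Then I lowered the tray shut, laid the hex case in it, and turned the dial about 119.5° clockwise to the mark.

**Last checks:**
- **Tray:** the handle is back within about 2 mm of its starting position and height, so the tray reads as shut.
- **Hex case:** it lies flat inside the tray walls.
- **Dial:** the pointer's end touches the red mark in both views. The angles agree to about 1–2°: the bar reads -160° / -159° and the mark -158° / -161°.
- **Bystanders:** the pot and funnel are within about 2 mm of where they started. I checked the soap bottle and tin only by eye, and they look unmoved.

The two cameras differed by up to 5 mm on the dial's position, so I gripped between the two readings. I last saw the spares in the compartment just before the tray closed. No other check failed.

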